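# Find the light-keyed tally unit by feel and fit it in the cell counter

### The arm

A 6-joint arm with a two-finger parallel gripper is mounted at the origin on a cart in front of the work surface, level with it; the furniture and walls round the work are solid. World frame = base frame: x ahead of the robot, y to its left, z up, the work surface at z = 0. Lengths are in m, angles in rad, forces in N, time in s.
With the tool pointing down it reaches from about 0.325 to 0.875 m from the base axis. Payload 4.4 kg.
Tool frame: the origin (TCP) lies at the very end of the fingers, on their centre line; the grasp point (between the pads) lies 19 mm behind it (env.grasp_offset is the distance from the TCP to the grasp point, in m); y points along the fingers, x is the direction in which the jaws open and shut, and the axes are right-handed (so a half turn about y gives the same grasp; the last joint's range is limited). The gripper opens to 85 mm and grips with 20 to 120 N. Pads are 22 mm wide; open, the fingers measure 114 mm over their backs; the gripper's body (76 mm by 85 mm) begins 54 mm behind the grasp point. The pads swing forward as they close: fully open they stand 13 mm farther back than shut.
Start: joints at [-1.254, 0.207, 1.542, -0, 1.393, -0.15], TCP at [0.259, -0.513, 0.231] pointing down, gripper open.
Joint ranges: [-2.73, 2.73], [-0.86, 2.22], [0.23, 2.46], [-1.11, 4.25], [0.08, 2.63], [-2.82, 2.82]. Speed limits (rad/s): [2.79, 2.79, 3.14, 3.14, 3.14, 3.14].

### API

Orientations are given as a rotation vector (axis times angle).
In Python, from bench import env gives the robot as it stands. The module is installed in compiled form; this text tells all that it offers.
- The arm moves only by the shell command python3 -m creep 'ROWS' [FORCE]. ROWS is JSON, a list of rows, each a list of 7 numbers: the turn, a rotation vector about the tool's x, y, z in degrees, then the shift along the tool's x, y, z in mm, then the finger opening in mm, from 0 to 85.4. A call has 1 to 10 rows; each row shifts and turns the commanded pose from where the row before left it, along the tool's axes as they then stand; what a row does not reach is not made up. A row lasts 1/12 s, in which the tool goes at most 41.7 mm and 7.16 degrees, less where a joint would pass 70% of its speed; a pose out of reach is approached as far as the arm can. A call with a gripper value outside its range is refused whole. The fingers move at their own pace and stop on an object; FORCE is the grip in N (left out, the last holds). Time passes only in rows, so rows that do not move let the fingers close. It gives the time, the measured TCP pose, the force and the opening at its end, in the units of the state.
- env.read_state(): the state, without advancing time (a new reading comes with each control period).
- env.snapshot(name): name is "scene" or "top" or "wrist"; returns a dict with "color" (400x640x3 uint8, blue, green, red), "intrinsics" (3x3 intrinsics, pixels), "k1" (the pictures are not rectified: a ray, as slopes to the right and down, at radius r is drawn at 1 + k1 r^2 times it, then the intrinsics apply), "R" (3x3) and "t" (3): a world point X has camera coordinates R X + t; the wrist camera has in their place "tool_from_camera" (4x4, takes a point from camera to tool coordinates, whose origin is the TCP and whose axes are the tool frame's). Camera axes: x right, y down, z forward; pixel columns grow to the right and rows downward; lengths in m; the calibration is good to about 2 mm. A picture is of the moment at which its call begins: read the wrist's pose just before it. There is no depth.
- env.close_job(): hands the job in, once; it reports no verdict.
The state is a dict: "clock": time; "q": joint angles; "qvel": joint speeds; "joint_efforts": joint torques, N m; "tool_pos": TCP position; "orientation": TCP orientation; "force": force on the tool from outside, world axes, zero at the start; "wrist_torque": the same for the moment, N m; "gripper_width": finger opening in m.
Only numpy, scipy, OpenCV 4.12 (cv2) and the standard library are available. Lean on these libraries where they do the work, as an engineer would, in place of code of your own. Each camera call takes 0.05 s, during which the arm holds its last target. There are 200 camera calls.

### The job

The cell counter on the bench has an empty well. Of the three look-alike spare tally units, find by pressing their keys until they click the one that clicks most lightly, without forcing a key, and seat that unit fully home in the empty well with its window to the front like its neighbours. Then prove it there: press its key until it clicks and let it spring back. Leave the other two spares standing where they are and everything else in its place.

Things in the scene. Friction and masses are not known exactly. Their poses are not given: they have to be found in the camera images.
- unit_a_grip (a point): Spare tally unit, one of three look-alikes: grey housing 42 (x) x 36 (y) x 46 mm high on a black plug foot 36 (x) x 30 (y) x 12 mm, about 0.17 kg, standing on the worktop. Point on its axis to grip at: 40 mm above the foot's underside, 28 mm above the shoulder (housing's underside), 18 mm below the housing's top. x runs front to back, z up.
- unit_a_key: Its key, a steel button 19 mm across; origin at the centre of the top face, at rest 27 mm above the grip point, 9 mm above the housing. Sprung, 5.4 mm travel down; force peaks at 1.8 mm, then gives way (the click) to 2/3 of the peak at 3.6 mm; clicked from 2.8 mm down. Peaks: one unit 3.2 N (light), the others 7.5 and 10.5 N; which is which is only felt.
- unit_a_window (a point): Centre of that unit's window: four small blank white drums in a black frame on its front (-x) face, 43 mm above the foot's underside; roughly towards the robot at the start.
- unit_b_grip (a point): Spare tally unit, one of three look-alikes: grey housing 42 (x) x 36 (y) x 46 mm high on a black plug foot 36 (x) x 30 (y) x 12 mm, about 0.17 kg, standing on the worktop. Point on its axis to grip at: 40 mm above the foot's underside, 28 mm above the shoulder (housing's underside), 18 mm below the housing's top. x runs front to back, z up.
- unit_b_key: Its key, a steel button 19 mm across; origin at the centre of the top face, at rest 27 mm above the grip point, 9 mm above the housing. Sprung, 5.4 mm travel down; force peaks at 1.8 mm, then gives way (the click) to 2/3 of the peak at 3.6 mm; clicked from 2.8 mm down. Peaks: one unit 3.2 N (light), the others 7.5 and 10.5 N; which is which is only felt.
- unit_b_window (a point): Centre of that unit's window: four small blank white drums in a black frame on its front (-x) face, 43 mm above the foot's underside; roughly towards the robot at the start.
- unit_c_grip (a point): Spare tally unit, one of three look-alikes: grey housing 42 (x) x 36 (y) x 46 mm high on a black plug foot 36 (x) x 30 (y) x 12 mm, about 0.17 kg, standing on the worktop. Point on its axis to grip at: 40 mm above the foot's underside, 28 mm above the shoulder (housing's underside), 18 mm below the housing's top. x runs front to back, z up.
- unit_c_key: Its key, a steel button 19 mm across; origin at the centre of the top face, at rest 27 mm above the grip point, 9 mm above the housing. Sprung, 5.4 mm travel down; force peaks at 1.8 mm, then gives way (the click) to 2/3 of the peak at 3.6 mm; clicked from 2.8 mm down. Peaks: one unit 3.2 N (light), the others 7.5 and 10.5 N; which is which is only felt.
- unit_c_window (a point): Centre of that unit's window: four small blank white drums in a black frame on its front (-x) face, 43 mm above the foot's underside; roughly towards the robot at the start.
- counter: Cell counter, fixed: white console 60 (x) x 176 (y) x 32 mm high with three wells in a row along y, 58 mm apart. Origin at the centre of its underside, x front to back. Like units (fixed) fill the wells at y = -58 and 0 mm (22 mm between housings; housing tops 78 mm, keys 87 mm above the worktop); the well at y = +58 mm is empty.
- well (a point): Centre of the empty well's mouth, in the deck 32 mm above the worktop; axes as the console's. Well 39 (x) x 33 (y) mm, 14 mm deep, 2 mm bevel: a unit's foot enters with 1.5 mm to spare per side until its shoulder rests on the deck; home, its grip point is 28 mm and its key top 55 mm above this point.
- petri_dish: Petri dish with lid, 58 mm across, 12 mm high, standing near; origin at the centre of its underside. To be left alone.
- dropper_bottle: Dropper bottle, 33 mm across, 78 mm tall, standing among the spare units; origin at the centre of its underside. To be left alone. Behind it all stands the bench analyser, a solid white machine: front face at x = 0.58 m from y = -0.34 to 0.18 m, up to 0.23 m high.
- tape: Roll of white tape lying flat, 62 mm across, 20 mm high, fixed; origin at the centre of its underside.
Things that resemble listed ones, but are neither listed nor needed, are in the scene too. Leave any pink look-alike of the part that bears unit_b_grip alone.

How it is judged:
On the way, in this order (a step that is already met when the one before it is completed fails the run):
1. on the worktop, a spare's key is pressed through its click and clicks lightly: 2.8 mm or more down under less than 4.4 N, which only the light one does (((z of unit_a_key in the frame of unit_a_grip below 0.0242 m and contact force between unit_a_key and the fingers above 0.5 N and contact force between unit_a_key and anything else below 4.4 N and height (world z) of unit_a_grip below 0.046 m) or (z of unit_b_key in the frame of unit_b_grip below 0.0242 m and contact force between unit_b_key and the fingers above 0.5 N and contact force between unit_b_key and anything else below 4.4 N and height (world z) of unit_b_grip below 0.046 m) or (z of unit_c_key in the frame of unit_c_grip below 0.0242 m and contact force between unit_c_key and the fingers above 0.5 N and contact force between unit_c_key and anything else below 4.4 N and height (world z) of unit_c_grip below 0.046 m))), for 0.04 s.
2. a spare is seated fully home in the empty well, window to the front, its key up (((horizontal distance between unit_a_grip and well below 0.004 m and z of unit_a_grip in the frame of well between 0.024 and 0.03 m and angle between unit_a_grip's own z axis and vertical below 0.06 rad and x of unit_a_window in the frame of well below -0.015 m and z of unit_a_key in the frame of unit_a_grip above 0.0258 m) or (horizontal distance between unit_b_grip and well below 0.004 m and z of unit_b_grip in the frame of well between 0.024 and 0.03 m and angle between unit_b_grip's own z axis and vertical below 0.06 rad and x of unit_b_window in the frame of well below -0.015 m and z of unit_b_key in the frame of unit_b_grip above 0.0258 m) or (horizontal distance between unit_c_grip and well below 0.004 m and z of unit_c_grip in the frame of well between 0.024 and 0.03 m and angle between unit_c_grip's own z axis and vertical below 0.06 rad and x of unit_c_window in the frame of well below -0.015 m and z of unit_c_key in the frame of unit_c_grip above 0.0258 m))), for 0.2 s.
3. in the well, its key is pressed through its click and clicks lightly (((horizontal distance between unit_a_grip and well below 0.004 m and z of unit_a_grip in the frame of well between 0.024 and 0.03 m and angle between unit_a_grip's own z axis and vertical below 0.06 rad and x of unit_a_window in the frame of well below -0.015 m and z of unit_a_key in the frame of unit_a_grip below 0.0242 m and contact force between unit_a_key and the fingers above 0.5 N and contact force between unit_a_key and anything else below 4.4 N) or (horizontal distance between unit_b_grip and well below 0.004 m and z of unit_b_grip in the frame of well between 0.024 and 0.03 m and angle between unit_b_grip's own z axis and vertical below 0.06 rad and x of unit_b_window in the frame of well below -0.015 m and z of unit_b_key in the frame of unit_b_grip below 0.0242 m and contact force between unit_b_key and the fingers above 0.5 N and contact force between unit_b_key and anything else below 4.4 N) or (horizontal distance between unit_c_grip and well below 0.004 m and z of unit_c_grip in the frame of well between 0.024 and 0.03 m and angle between unit_c_grip's own z axis and vertical below 0.06 rad and x of unit_c_window in the frame of well below -0.015 m and z of unit_c_key in the frame of unit_c_grip below 0.0242 m and contact force between unit_c_key and the fingers above 0.5 N and contact force between unit_c_key and anything else below 4.4 N))), for 0.04 s.
At the end, for the whole second after the job is handed in: The spare that clicks lightly sits in the empty well: within 4 mm of its centre, less than 2 mm above home, upright within 0.06 rad, window to the front, its key sprung back up and at rest; the other two spares stand upright within 30 mm of where they were (((horizontal distance between unit_a_grip and well below 0.004 m and z of unit_a_grip in the frame of well between 0.024 and 0.03 m and angle between unit_a_grip's own z axis and vertical below 0.06 rad and x of unit_a_window in the frame of well below -0.015 m and z of unit_a_key in the frame of unit_a_grip above 0.0258 m and linear speed of unit_a_key below 0.02 m/s and distance of each of unit_b_grip, unit_c_grip from where it was at the start of the episode below 0.03 m and angle between each of unit_b_grip, unit_c_grip's own z axis and vertical below 0.1 rad) or (horizontal distance between unit_b_grip and well below 0.004 m and z of unit_b_grip in the frame of well between 0.024 and 0.03 m and angle between unit_b_grip's own z axis and vertical below 0.06 rad and x of unit_b_window in the frame of well below -0.015 m and z of unit_b_key in the frame of unit_b_grip above 0.0258 m and linear speed of unit_b_key below 0.02 m/s and distance of each of unit_a_grip, unit_c_grip from where it was at the start of the episode below 0.03 m and angle between each of unit_a_grip, unit_c_grip's own z axis and vertical below 0.1 rad) or (horizontal distance between unit_c_grip and well below 0.004 m and z of unit_c_grip in the frame of well between 0.024 and 0.03 m and angle between unit_c_grip's own z axis and vertical below 0.06 rad and x of unit_c_window in the frame of well below -0.015 m and z of unit_c_key in the frame of unit_c_grip above 0.0258 m and linear speed of unit_c_key below 0.02 m/s and distance of each of unit_a_grip, unit_b_grip from where it was at the start of the episode below 0.03 m and angle between each of unit_a_grip, unit_b_grip's own z axis and vertical below 0.1 rad))); the robot touches nothing.
It fails at once if a spare unit's key is forced: more than 20 N on it (contact force between any of unit_a_key, unit_b_key, unit_c_key and anything else above 20 N).
It fails at once if the petri dish or the dropper bottle is pushed more than 40 mm (distance of any of petri_dish, dropper_bottle from where it was at the start of the episode above 0.04 m).
It also fails if it takes over 72 s, if anything falls off the work surface, if the arm or the gripper's body presses on something with over 40 N, if the wrist force passes 120 N, or if a joint passes its speed limit or range.

## Working session

There is one attempt and no reset: what is moved stays moved. The work goes in short steps, Python scripts to look and compute and a shell command to move; the robot and the scene stay as the last step left them, time stands still between calls to the robot, and variables do not carry over. Pictures are saved under pics/ and viewed, about 8 in all and at most 12, crops included, and the job is handed in when it is done.

```bash
mkdir -p pics; cat > h.py <<'E'
import numpy as np, cv2
from scipy.spatial.transform import Rotation as Ro
from bench import env
def cam(s,st=None):
    if 'R' in s: return np.array(s['R']),np.array(s['t'])
    T=np.eye(4);T[:3,:3]=Ro.from_rotvec(st['orientation']).as_matrix();T[:3,3]=st['tool_pos']
    W=np.linalg.inv(T@np.array(s['tool_from_camera']));return W[:3,:3],W[:3,3]
def ray(s,uv,st=None):
    R,t=cam(s,st);K=np.array(s['intrinsics']);k=s['k1']
    d=np.array([(uv[0]-K[0,2])/K[0,0],(uv[1]-K[1,2])/K[1,1]]);p=d.copy()
    for _ in range(20): p=d/(1+k*(p@p))
    return -R.T@t,R.T@np.array([p[0],p[1],1])
def onz(s,uv,z,st=None):
    o,d=ray(s,uv,st);return o+d*(z-o[2])/d[2]
def proj(s,X,st=None):
    R,t=cam(s,st);c=R@np.array(X)+t;p=c[:2]/c[2];p=p*(1+s['k1']*(p@p));K=np.array(s['intrinsics'])
    return np.array([K[0,0]*p[0]+K[0,2],K[1,1]*p[1]+K[1,2]])
def save(n,c): cv2.imwrite('pics/'+n+'.png',c)
E
python3 - <<'E'
from h import *
import pickle
a=env.snapshot('scene');b=env.snapshot('top')
pickle.dump((a,b),open('s.pkl','wb'))
save('both1',a['color']);save('top1',b['color'])
for s in(a,b):print(-np.array(s['R']).T@s['t'],s['intrinsics'],s['k1'])
print({k:np.round(v,3) for k,v in env.read_state().items()},env.grasp_offset)
E
```

```text
[-0.15257494  0.51088844  0.99231258] [[454.7523216    0.         314.85317033]
 [  0.         454.7523216  187.28916013]
 [  0.           0.           1.        ]] -0.0012249229960536044
[0.26044024 0.03375609 1.22135624] [[402.50346382   0.         326.74895839]
 [  0.         402.50346382 199.64524121]
 [  0.           0.           1.        ]] -0.08916495227636147
{'clock': np.float64(0.1), 'q': array([-1.254,  0.207,  1.543,  0.   ,  1.393, -0.151]), 'qvel': array([-0.002,  0.001, -0.003, -0.   , -0.001,  0.   ]), 'joint_efforts': array([-0.0000e+00, -3.8409e+01, -2.9255e+01, -0.0000e+00,  5.0000e-03,
        0.0000e+00]), 'tool_pos': array([ 0.259, -0.513,  0.23 ]), 'orientation': array([-1.393,  0.86 , -0.857]), 'force': array([0.128, 0.552, 0.506]), 'wrist_torque': array([ 0.03 ,  0.058, -0.01 ]), 'gripper_width': np.float64(0.086)} 0.0187
```

View pics/both1.png

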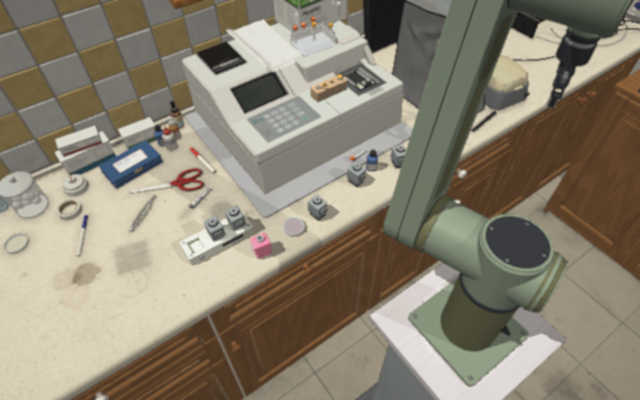

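View pics/top1.png

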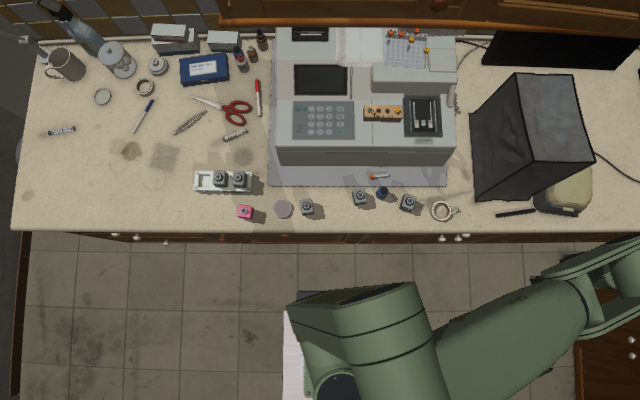

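The scene picture shows three grey spares, a pink look-alike at (262,245), the petri dish at (294,227), and the counter at (215,240). In the top picture the spares are at about (306,207), (360,197) and (408,203). The bottle is at (383,193), and the counter's empty well is at its left end, (203,181). Next is one enlarged crop with ray casts.

```bash
python3 - <<'E'
from h import *
import pickle
a,b=pickle.load(open('s.pkl','rb'))
c=b['color']
save('crop1',np.vstack([cv2.resize(c[165:225,185:325],None,fx=5.6,fy=5,interpolation=3)[:, :784],cv2.resize(c[165:225,325:465],None,fx=5.6,fy=5,interpolation=3)[:, :784]]))
for n,uv,z in [('A',(306,207),.067),('B',(360,197),.067),('C',(408,203),.067),('fix0',(239,176),.087),('fix-58',(219,176),.087),('pink',(244,212),.067),('bottle',(383,193),.078),('dish',(283,209),.012)]:
    print(n,onz(b,uv,z).round(4))
E
```

```text
A [0.4499 0.0922 0.067 ]
B [ 0.4797 -0.0652  0.067 ]
C [ 0.4621 -0.2056  0.067 ]
fix0 [0.5376 0.2872 0.087 ]
fix-58 [0.5377 0.3461 0.087 ]
pink [0.4348 0.2726 0.067 ]
bottle [ 0.4895 -0.1313  0.078 ]
dish [0.4526 0.165  0.012 ]
```

View pics/crop1.png

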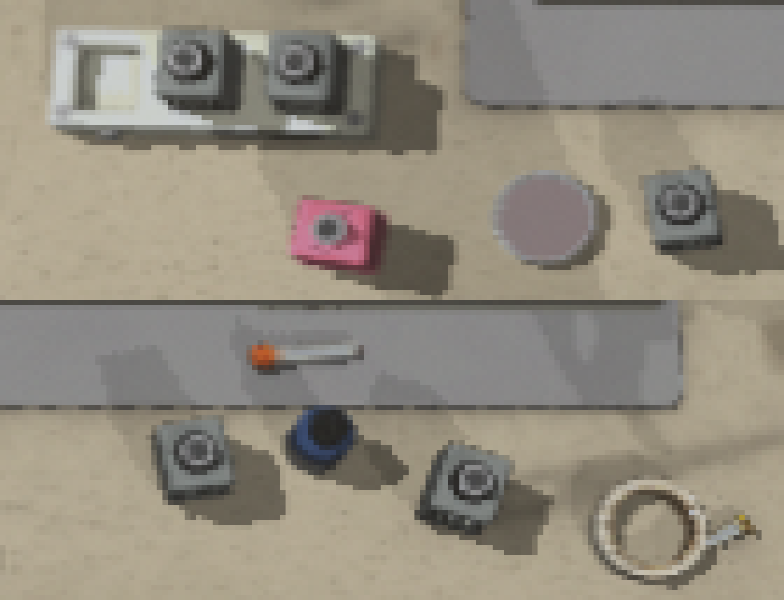

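The three grey units at top pixels (306,205), (360,195) and (410,201) are spares A, B and C: grey, freestanding, with steel keys. The pink one at (244,212) is excluded, and the grey pair at (218,177) and (238,177) are the fixed units. The fixed pair sit 58 mm apart, as they should. I'll work out the move to above C, the nearest.

```bash
cat >> h.py <<'E'
def goal(pos,yaw=None,st=None):
    """yaw: world angle (deg) of jaw axis x, tool down. prints turn (tool rotvec deg) and shift mm in tool axes after turn"""
    st=st or env.read_state();R=Ro.from_rotvec(st['orientation']).as_matrix();p=np.array(st['tool_pos'])
    if yaw is None: yaw=np.degrees(np.arctan2(R[1,0],R[0,0]))
    x=np.array([np.cos(np.radians(yaw)),np.sin(np.radians(yaw)),0]);y=np.array([0,0,-1.]);G=np.c_[x,y,np.cross(x,y)]
    print('turn',np.degrees(Ro.from_matrix(R.T@G).as_rotvec()).round(2),'shift',((np.array(pos)-p)@G*1000).round(1),'yaw',round(float(yaw),1))
E
python3 - <<'E'
from h import *
import pickle
a,b=pickle.load(open('s.pkl','rb'))
for n,uv,z in [('A',(306.3,205.1),.067),('B',(359.9,194.7),.067),('C',(409.3,200.7),.067),('fix0',(237.4,176.9),.087),('fix-58',(217.7,176.5),.087),('well',(204.5,180.1),.032)]:
    P=onz(b,uv,z);print(n,P.round(4),proj(a,P).round(1))
st=env.read_state();R=Ro.from_rotvec(st['orientation']).as_matrix();print(R.round(3))
s=env.snapshot('wrist');print(np.array(s['tool_from_camera']).round(3))
P=onz(b,(409.3,200.7),.067)
goal([P[0],P[1],.2]);goal([P[0],P[1],.2],0);goal([P[0],P[1],.2],180)
E
```

```text
A [0.4555 0.0914 0.067 ] [315.9 198.5]
B [ 0.4865 -0.065   0.067 ] [355.5 165.5]
C [ 0.4689 -0.2097  0.067 ] [399.  147.4]
fix0 [0.5349 0.2918 0.087 ] [232.1 210. ]
fix-58 [0.5362 0.3499 0.087 ] [211.  220.7]
well [0.5383 0.4055 0.032 ] [194.7 243.5]
[[ 0.45  -0.001  0.893]
 [-0.893  0.002  0.45 ]
 [-0.002 -1.     0.   ]]
[[ 1.     0.001  0.     0.   ]
 [-0.    -0.26   0.966 -0.142]
 [ 0.001 -0.966 -0.26   0.067]
 [ 0.     0.     0.     1.   ]]
turn [-0.02 -0.   -0.1 ] shift [-176.2   30.4  324.3] yaw -63.3
turn [ -0.07 -63.26  -0.08] shift [210.3  30.4 303.3] yaw 0.0
turn [ 1.0000e-01  1.1674e+02 -8.0000e-02] shift [-210.3   30.4 -303.3] yaw 180.0
```

```bash
python3 -m creep '[[0,0,0,-19.6,2,36,0],[0,0,0,-19.6,2,36,0],[0,0,0,-19.6,2,36,0],[0,0,0,-19.6,2,36,0],[0,0,0,-19.6,2,36,0],[0,0,0,-19.6,2,36,0],[0,0,0,-19.6,2,36,0],[0,0,0,-19.6,2,36,0],[0,0,0,-19.6,2,36,0]]' && python3 -m creep '[[0,-7,0,0,0,0,0],[0,-7,0,0,0,0,0],[0,-7,0,0,0,0,0],[0,-7,0,0,0,0,0],[0,-7,0,0,0,0,0],[0,-7,0,0,0,0,0],[0,-7,0,0,0,0,0],[0,-7,0,0,0,0,0],[0,-7.0,0,0,0,0,0],[0,0,0,0,0,0,0]]' && python3 - <<'E'
from h import *
st=env.read_state();s=env.snapshot('wrist')
save('w1',s['color']);print(st['q'].round(2),st['tool_pos'].round(4),st['force'])
print('C pred',proj(s,[.4689,-.2097,.067],st),'tcp',proj(s,st['tool_pos'],st))
goal([.4689,-.2097,.12],0)
E
```

```text
clock: 0.9
tool_pos: [0.4693, -0.2082, 0.213]
orientation: [-1.395, 0.859, -0.859]
force: [0.5, 0.1, 1.0]
gripper_width: -0.0
clock: 1.73
tool_pos: [0.4685, -0.21, 0.2129]
orientation: [-1.57, 0.002, -0.001]
force: [0.6, -0.5, -0.4]
gripper_width: -0.0002
[-0.59  0.09  1.71  0.    1.34 -0.59] [ 0.4685 -0.21    0.2129] [ 0.56760076 -0.48170514 -0.4284303 ]
C pred [320.37054739 190.53991848] tcp [319.10384079 250.13664911]
turn [-0.02 -0.4  -0.04] shift [ 0.4 92.9  0.3] yaw 0.0
```

View pics/w1.png

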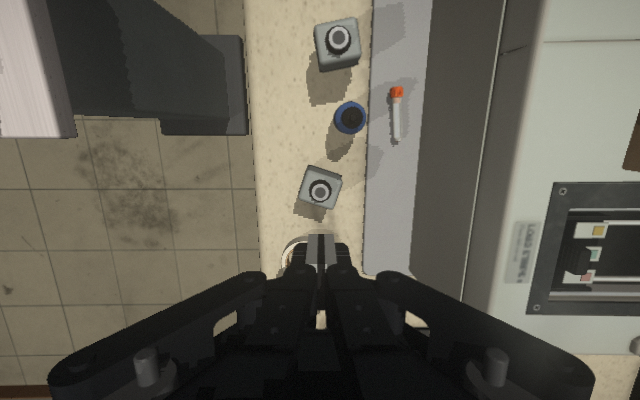

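The wrist view has C's key at (320,191), where the top view predicted it. B's key is at (338,39) and the bottle at (350,118). I'll come down and press C in small steps.

```bash
python3 -m creep '[[0,-0.4,0,0,35,0,0],[0,0,0,0,35,0,0],[0,0,0,0,35,0,0],[0,0,0,0,30,0,0],[0,0,0,0,8,0,0],[0,0,0,0,0,0,0],[0,0,0,0,0,0,0]]'|grep -E 'pos|force'; for i in 1 ; do python3 -m creep '[[0,0,0,0,1.5,0,0],[0,0,0,0,0,0,0]]'; python3 -m creep '[[0,0,0,0,1,0,0],[0,0,0,0,0,0,0]]' ; python3 -m creep '[[0,0,0,0,1,0,0],[0,0,0,0,0,0,0]]'; done |grep -E 'pos|force'
```

```text
tool_pos: [0.4694, -0.2106, 0.0711]
force: [-0.5, -0.8, -0.4]
tool_pos: [0.4703, -0.2112, 0.0708]
force: [-0.1, 0.7, 0.1]
tool_pos: [0.4694, -0.2106, 0.0689]
force: [-0.6, 0.6, -0.0]
tool_pos: [0.4689, -0.2103, 0.067]
force: [-0.3, -0.4, 0.5]
```

```bash
(python3 -m creep '[[0,0,0,0,1,0,0],[0,0,0,0,0,0,0]]'; python3 -m creep '[[0,0,0,0,0.8,0,0],[0,0,0,0,0,0,0]]' ; python3 -m creep '[[0,0,0,0,0.7,0,0],[0,0,0,0,0,0,0]]' ) |grep -E 'pos|force'
```

```text
tool_pos: [0.469, -0.2103, 0.0663]
force: [-1.2, 0.9, 5.4]
tool_pos: [0.469, -0.2103, 0.0656]
force: [-0.8, 0.8, 6.1]
tool_pos: [0.469, -0.2103, 0.065]
force: [-2.2, 1.5, 6.3]
```

```bash
(python3 -m creep '[[0,0,0,0,0.7,0,0],[0,0,0,0,0,0,0]]'; python3 -m creep '[[0,0,0,0,0.7,0,0],[0,0,0,0,0,0,0]]' ; python3 -m creep '[[0,0,0,0,0.6,0,0],[0,0,0,0,0,0,0]]' ) |grep -E 'pos|force'
```

```text
tool_pos: [0.469, -0.2103, 0.0643]
force: [-1.1, 1.0, 6.0]
tool_pos: [0.4689, -0.2103, 0.0635]
force: [-2.0, 0.4, 5.7]
tool_pos: [0.469, -0.2103, 0.063]
force: [-1.6, 1.2, 6.6]
```

C is heavy: the force peaked at over 6 N, then gave way to 5.7 N. Next is B, passing over the bottle at a safe height.

```bash
python3 -m creep '[[0,0,0,0,-20,0,0],[0,0,0,0,-39,0,0],[0,0,0,4.5,0,36,0],[0,0,0,4.5,0,36,0],[0,0,0,4.5,0,36,0],[0,0,0,4.5,0,37,0],[0,0,0,0,30,0,0],[0,0,0,0,20,0,0],[0,0,0,0,0,0,0],[0,0,0,0,0,0,0]]'|grep -E 'pos|force';(python3 -m creep '[[0,0,0,0,3.5,0,0],[0,0,0,0,0,0,0]]'; python3 -m creep '[[0,0,0,0,1,0,0],[0,0,0,0,0,0,0]]' ; python3 -m creep '[[0,0,0,0,1,0,0],[0,0,0,0,0,0,0]]';python3 -m creep '[[0,0,0,0,0.8,0,0],[0,0,0,0,0,0,0]]' ) |grep -E 'pos|force'
```

```text
tool_pos: [0.4854, -0.0647, 0.0704]
force: [-0.7, 0.3, -0.4]
tool_pos: [0.4869, -0.0658, 0.0684]
force: [0.2, 0.4, -0.2]
tool_pos: [0.4868, -0.0657, 0.0674]
force: [-0.7, 0.3, 0.2]
tool_pos: [0.4869, -0.0656, 0.0666]
force: [-1.4, 0.0, 5.6]
tool_pos: [0.487, -0.0656, 0.066]
force: [-1.3, -0.3, 7.2]
```

```bash
(python3 -m creep '[[0,0,0,0,0.8,0,0],[0,0,0,0,0,0,0]]'; python3 -m creep '[[0,0,0,0,0.8,0,0],[0,0,0,0,0,0,0]]' ; python3 -m creep '[[0,0,0,0,0.8,0,0],[0,0,0,0,0,0,0]]';python3 -m creep '[[0,0,0,0,0.5,0,0],[0,0,0,0,0,0,0]]' ) |grep -E 'pos|force'
```

```text
tool_pos: [0.4871, -0.0656, 0.0655]
force: [-2.1, 0.2, 9.1]
tool_pos: [0.4871, -0.0656, 0.0648]
force: [-2.1, -0.6, 8.4]
tool_pos: [0.4871, -0.0656, 0.064]
force: [-2.2, -0.2, 9.2]
tool_pos: [0.4871, -0.0656, 0.0634]
force: [-2.5, -0.2, 8.1]
```

B is the heaviest, peaking at about 9 N, so A should be the light one. I'll press it through its click.

```bash
python3 -m creep '[[0,0,0,0,-20,0,0],[0,0,0,0,-25,0,0],[0,0,0,-7.9,0,39,0],[0,0,0,-7.9,0,39,0],[0,0,0,-7.9,0,39,0],[0,0,0,-7.9,0,40,0],[0,0,0,0,25,0,0],[0,0,0,0,11.5,0,0],[0,0,0,0,0,0,0],[0,0,0,0,0,0,0]]'|grep -E 'pos|force';(python3 -m creep '[[0,0,0,0,3.5,0,0],[0,0,0,0,0,0,0]]'; python3 -m creep '[[0,0,0,0,1,0,0],[0,0,0,0,0,0,0]]' ; python3 -m creep '[[0,0,0,0,1,0,0],[0,0,0,0,0,0,0]]';python3 -m creep '[[0,0,0,0,0.8,0,0],[0,0,0,0,0,0,0]]' ) |grep -E 'pos|force'
```

```text
tool_pos: [0.4535, 0.092, 0.07]
force: [0.2, 0.4, 0.2]
tool_pos: [0.4551, 0.0913, 0.0675]
force: [-0.2, -0.1, 0.4]
tool_pos: [0.4553, 0.0913, 0.0667]
force: [0.2, 0.3, 1.5]
tool_pos: [0.4552, 0.0915, 0.0657]
force: [-0.1, -0.2, 3.5]
tool_pos: [0.455, 0.0916, 0.0647]
force: [0.8, -0.2, 3.0]
```

```bash
(python3 -m creep '[[0,0,0,0,0.7,0,0],[0,0,0,0,0,0,0]]'; python3 -m creep '[[0,0,0,0,0.6,0,0],[0,0,0,0,0,0,0]]' ; python3 -m creep '[[0,0,0,0,0.5,0,0],[0,0,0,0,0,0,0]]') |grep -E 'pos|force'
```

```text
tool_pos: [0.4547, 0.0918, 0.0637]
force: [1.5, -0.7, 2.0]
tool_pos: [0.4546, 0.0918, 0.063]
force: [1.5, -0.8, 3.5]
tool_pos: [0.4547, 0.0918, 0.0626]
force: [1.0, -0.7, 3.0]
```

A is the light one: it peaked at about 3.5 N and dropped to 2 N through the click. I'll lift off, open the gripper and find its yaw from the wrist camera.

```bash
python3 -m creep '[[0,0,0,0,-20,0,0],[0,0,0,0,-40,0,85],[0,0,0,0,-40,0,85],[0,0,0,0,-40,0,85],[0,0,0,0,0,0,85],[0,0,0,0,0,0,85],[0,0,0,0,0,0,85],[0,0,0,0,0,0,85]]'|grep -E 'pos|width'; python3 - <<'E'
from h import *
st=env.read_state();s=env.snapshot('wrist');c=s['color']
u,v=proj(s,[.4553,.0914,.067],st).round().astype(int);print(u,v,st['tool_pos'].round(4))
save('w2',cv2.resize(c[v-60:v+60,u-80:u+80],None,fx=5,fy=5,interpolation=3))
a=70
g=c[v-a:v+a,u-a:u+a].astype(int)
hsv=cv2.cvtColor(c[v-a:v+a,u-a:u+a],cv2.COLOR_BGR2HSV)
m=((hsv[...,1]<60)&(hsv[...,2]>70)).astype(np.uint8)
cs,_=cv2.findContours(m,0,1)
for q in sorted(cs,key=cv2.contourArea)[-3:]:
    r=cv2.minAreaRect(q);print(cv2.contourArea(q),np.array(r[0])+[u-a,v-a],r[1],r[2])
E
```

```text
tool_pos: [0.4524, 0.0919, 0.2003]
gripper_width: 0.0834
323 194 [0.4524 0.0919 0.2003]
0.0 [253. 192.] (0.0, 0.0) 0.0
0.0 [253.  124.5] (1.0, 0.0) -90.0
18927.5 [322.5 193.5] (139.0, 139.0) 90.0
```

View pics/w2.png

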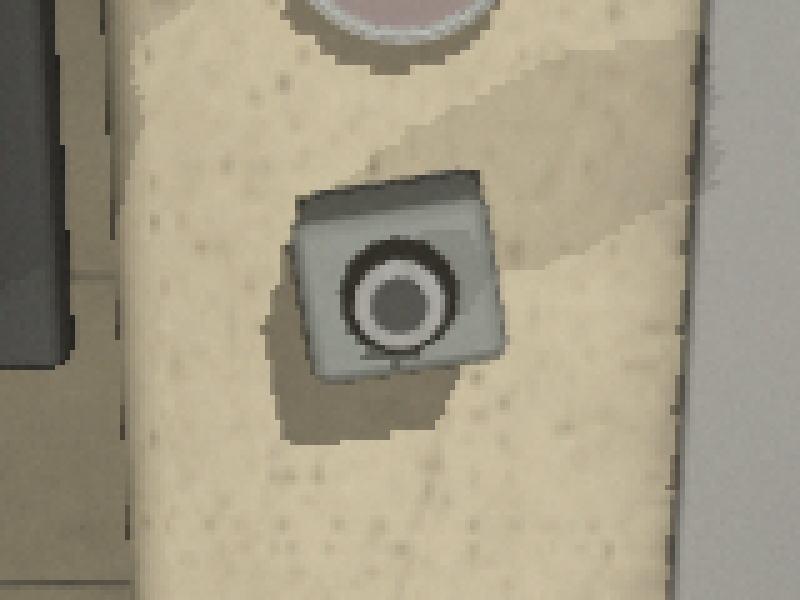

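The crop shows A's key at (401,303), so frame pixel (323,195), as predicted. The housing edges give a yaw of about +7.8°, and the window side faces -x. The jaws go along that axis.

```bash
python3 - <<'E'
from h import *
st=env.read_state();s=env.snapshot('wrist');P=onz(s,(322.8,194.2),.067,st);print(P)
goal([P[0],P[1],.1],7.8);goal([.4553,.0914,.018],7.8)
E
```

```text
[0.45478756 0.09126412 0.067     ]
turn [-0.02 -7.65 -0.28] shift [  2.  100.2  -0.9] yaw 7.8
turn [-0.02 -7.65 -0.28] shift [  2.6 182.2  -0.8] yaw 7.8
```

```bash
python3 -m creep '[[0,-4,0,0,0,0,85],[0,-3.7,-0.2,0,0,0,85],[0,0,0,2.3,35,-0.8,85],[0,0,0,0,35,0,85],[0,0,0,0,30,0,85],[0,0,0,0,0,0,85],[0,0,0,0,0,0,85]]' ; python3 - <<'E'
from h import *
goal([.455,.0914,.018],7.8)
E
```

```text
clock: 9.38
tool_pos: [0.4544, 0.0913, 0.1]
orientation: [-1.567, -0.104, 0.11]
force: [0.8, -0.3, 0.3]
gripper_width: 0.085
turn [-0.05  0.04 -0.22] shift [ 0.6 82.  -0. ] yaw 7.8
```

```bash
python3 -m creep '[[0,0,0,0.5,30,0,85],[0,0,0,0,25,0,85],[0,0,0,0,20,0,85],[0,0,0,0,7,0,85],[0,0,0,0,0,0,85],[0,0,0,0,0,0,85]]' ; python3 -m creep '[[0,0,0,0,0,0,60],[0,0,0,0,0,0,50],[0,0,0,0,0,0,45],[0,0,0,0,0,0,35],[0,0,0,0,0,0,35],[0,0,0,0,0,0,35],[0,0,0,0,0,0,35],[0,0,0,0,0,0,35]]' 40
```

```text
clock: 9.88
tool_pos: [0.4594, 0.0915, 0.022]
orientation: [-1.568, -0.112, 0.103]
force: [-0.9, -1.2, 1.4]
gripper_width: 0.0852
clock: 10.55
tool_pos: [0.4585, 0.0915, 0.0216]
orientation: [-1.568, -0.111, 0.104]
force: [-1.4, -0.0, 6.0]
gripper_width: 0.0415
```

```bash
python3 -m creep '[[0,0,0,0,0,0,30],[0,0,0,0,0,0,30],[0,0,0,0,-3,0,30],[0,0,0,0,-20,0,30],[0,0,0,0,-30,0,30],[0,0,0,0,-30,0,30],[0,0,0,0,-30,0,30],[0,0,0,0,0,0,30],[0,0,0,0,0,0,30]]'; python3 - <<'E'
from h import *
st=env.read_state();s=env.snapshot('wrist');print(st['q'].round(2))
o=np.array(st['tool_pos']);R=Ro.from_rotvec(st['orientation']).as_matrix()
print(proj(s,o-R[:,1]*.049,st))
save('w3',s['color'][150:400])
goal([.537,.408,.16],0)
E
```

```text
clock: 11.3
tool_pos: [0.4591, 0.0915, 0.1354]
orientation: [-1.568, -0.114, 0.101]
force: [-0.6, -0.3, -1.4]
gripper_width: 0.0416
[ 0.01  0.08  1.9   0.    1.15 -0.13]
[318.32244015 304.99323311]
turn [-0.01  7.85  0.23] shift [ 79.7 -26.5 316.6] yaw 0.0
```

View pics/w3.png

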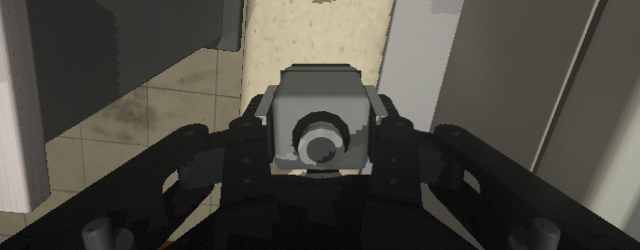

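The view shows A held between the jaws, its housing upright in the picture and its key at (320,298). I'll work out its offset in the tool frame and the well centre from the neighbours.

```bash
python3 - <<'E'
from h import *
st=env.read_state();s=env.snapshot('wrist');c=s['color']
T=np.array(s['tool_from_camera']);K=np.array(s['intrinsics'])
for uv in [(320,298),(321,296),(320,300)]:
    d=np.array([(uv[0]-K[0,2])/K[0,0],(uv[1]-K[1,2])/K[1,1],1]);d=T[:3,:3]@d;o=T[:3,3]
    print((o+d*(-.0454-o[1])/d[1]).round(4))
hsv=cv2.cvtColor(c,cv2.COLOR_BGR2HSV)
print(c[298,300:345:4].tolist());print(c[270:325:4,320].tolist())
E
```

```text
[ 0.0006 -0.0454  0.0005]
[ 0.001  -0.0454  0.0014]
[ 0.0006 -0.0454 -0.0004]
[[137, 141, 143], [137, 141, 143], [64, 65, 67], [64, 66, 67], [65, 67, 67], [65, 67, 68], [65, 68, 67], [66, 66, 67], [68, 67, 68], [134, 137, 139], [75, 78, 79], [64, 66, 67]]
[[30, 33, 33], [81, 85, 86], [115, 118, 118], [142, 146, 148], [142, 146, 146], [67, 68, 67], [64, 66, 67], [65, 67, 68], [64, 66, 67], [64, 67, 66], [45, 45, 46], [77, 79, 79], [89, 92, 93], [18, 19, 21]]
```

```bash
python3 -m creep '[[0,3.9,0,0,-10,0,30],[0,3.9,0.2,0,-10,0,30],[0,0,0,10,-6,39,30],[0,0,0,10,0,39,30],[0,0,0,10,0,39,30],[0,0,0,10,0,39,30],[0,0,0,13,0,39,30],[0,0,0,13,0,39,30],[0,0,0,0,0,0,30],[0,0,0,0,0,0,30]]'; python3 - <<'E'
from h import *
st=env.read_state();s=env.snapshot('wrist');print(st['q'].round(2),st['tool_pos'])
u,v=proj(s,[.537,.408,.032],st).round().astype(int);print(u,v)
v=max(v,60)
save('w4',cv2.resize(s['color'][v-60:v+60,u-80:u+80],None,fx=5,fy=5,interpolation=3))
E
```

```text
clock: 12.23
tool_pos: [0.5216, 0.3267, 0.1559]
orientation: [-1.573, 0.001, 0.007]
force: [0.4, -0.0, -1.8]
gripper_width: 0.0417
[0.42 0.36 1.51 0.   1.28 0.41] [0.52158101 0.32666327 0.15585689]
338 108
```

View pics/w4.png

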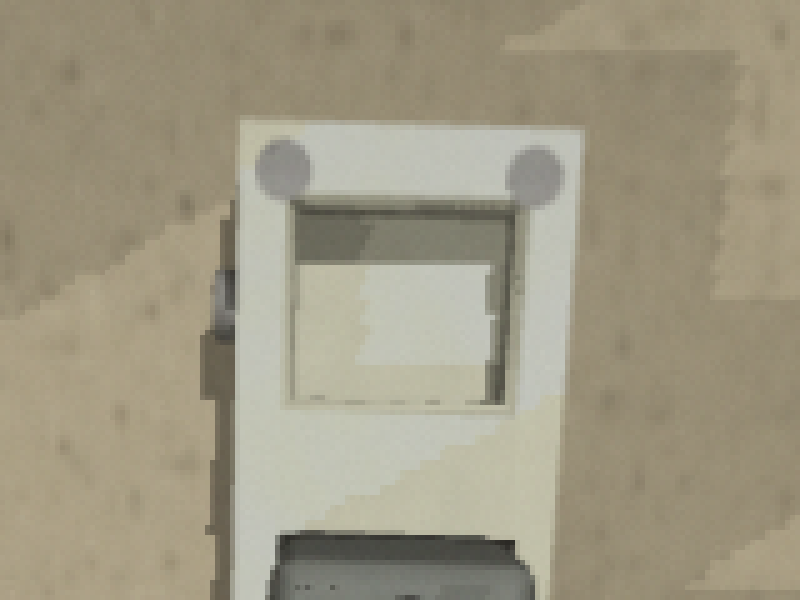

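The crop shows the empty well. The bevel outline corners are at crop pixels (290,197), (528,203), (285,410) and (514,413), and the deck end corners at (240,120) and (583,130).

```bash
python3 - <<'E'
from h import *
st=env.read_state();s=env.snapshot('wrist')
f=lambda x,y:onz(s,(258+x/5-.4,48+y/5-.4),.032,st)
P=[f(290,197),f(528,203),f(514,413),f(285,410)]
for p in P:print(p.round(4))
C=np.mean(P,0);print('well',C.round(4))
D=f(240,120),f(583,130);print('deck end',D[0].round(4),D[1].round(4),'yaw',np.degrees(np.arctan2(*(D[1]-D[0])[1::-1])),np.linalg.norm(D[1]-D[0]),'deck-based well',(np.array(D).mean(0)-[0,.03,0]).round(4))
for a,b in((0,1),(3,2)):print(np.degrees(np.arctan2(*(P[b]-P[a])[1::-1])),np.linalg.norm(P[b]-P[a]))
for a,b in((3,0),(2,1)):print(np.degrees(np.arctan2(*(P[b]-P[a])[1::-1]))-90,np.linalg.norm(P[b]-P[a]))
goal([C[0],C[1],.115],-1.5)
E
```

```text
[0.5168 0.4236 0.032 ]
[0.5587 0.4227 0.032 ]
[0.5577 0.3869 0.032 ]
[0.5158 0.3873 0.032 ]
well [0.5372 0.4051 0.032 ]
deck end [0.5081 0.436  0.032 ] [0.5677 0.4345 0.032 ] yaw -1.4385003509160965 0.05963576630110457 deck-based well [0.5379 0.4052 0.032 ]
-1.2301136022784933 0.04194608934844955
-0.5535484182702369 0.04195061375532341
-1.5357192665946968 0.03628623408321801
-1.537387999517378 0.035790879108255805
turn [ 0.14  1.56 -0.27] shift [13.6 41.8 81.1] yaw -1.5
```

The wrist and top views agree on the well: (0.5374, 0.4052), yaw about -1.4°, with mouth 42 x 36 mm and deck 59.6 mm as they should be. I'll move above it and start down.

```bash
python3 -m creep '[[0,1.4,-0.2,0,0,0,30],[0,0,0,4.5,0,27,30],[0,0,0,4.5,0,27,30],[0,0,0,4.6,0,26.8,30],[0,0,0,0,30,0,30],[0,0,0,0,30,0,30],[0,0,0,0,17,0,30],[0,0,0,0,0,0,30],[0,0,0,0,0,0,30],[0,0,0,0,0,0,30]]'; python3 - <<'E'
from h import *
goal([.5374,.405,.055],-1.4)
E
```

```text
clock: 13.17
tool_pos: [0.54, 0.4053, 0.084]
orientation: [-1.57, 0.016, -0.024]
force: [0.9, -0.1, -1.7]
gripper_width: 0.0415
turn [-0.06 -0.03  0.29] shift [-2.5 29.  -0.4] yaw -1.4
```

```bash
python3 -m creep '[[0,0,0.2,-2.5,0,-0.3,30],[0,0,0,0,13,0,30],[0,0,0,0,12,0,30],[0,0,0,0,0,0,30],[0,0,0,0,0,0,30],[0,0,0,0,0,0,30]]'; python3 - <<'E'
from h import *
goal([.5374,.405,.0416],-1.4)
E
```

```text
clock: 13.67
tool_pos: [0.5361, 0.4056, 0.057]
orientation: [-1.571, 0.019, -0.018]
force: [0.6, 0.3, -1.4]
gripper_width: 0.0415
turn [ 0.01  0.05 -0.05] shift [ 1.3 15.4 -0.6] yaw -1.4
```

```bash
(python3 -m creep '[[0,0,0,0.7,2,-0.3,30],[0,0,0,0,2,0,30],[0,0,0,0,0,0,30]]'; python3 -m creep '[[0,0,0,0,2,0,30],[0,0,0,0,2,0,30],[0,0,0,0,0,0,30]]';  python3 -m creep '[[0,0,0,0,1.5,0,30],[0,0,0,0,1.5,0,30],[0,0,0,0,0,0,30]]')|grep -E 'pos|force'
```

```text
tool_pos: [0.5373, 0.4056, 0.0535]
force: [0.6, -0.1, -2.2]
tool_pos: [0.5371, 0.4056, 0.0493]
force: [0.5, 2.7, -2.4]
tool_pos: [0.5372, 0.4056, 0.0464]
force: [0.8, 1.9, -2.0]
```

```bash
(python3 -m creep '[[0,0,0,0,1.5,0.4,30],[0,0,0,0,1,0,30],[0,0,0,0,0,0,30]]'; python3 -m creep '[[0,0,0,0,1,0,30],[0,0,0,0,0,0,30],[0,0,0,0,0,0,30]]';  python3 -m creep '[[0,0,0,0,1,0,30],[0,0,0,0,0,0,30],[0,0,0,0,0,0,30]]')|grep -E 'pos|force'
```

```text
tool_pos: [0.5369, 0.4057, 0.0437]
force: [-0.6, 0.5, -1.2]
tool_pos: [0.5371, 0.4057, 0.043]
force: [0.3, -0.1, -1.9]
tool_pos: [0.5371, 0.4057, 0.042]
force: [0.1, 0.1, -1.1]
```

```bash
(python3 -m creep '[[0,0,0,0,0.6,0,30],[0,0,0,0,0,0,30],[0,0,0,0,0,0,30]]'; python3 -m creep '[[0,0,0,0,0.6,0,30],[0,0,0,0,0,0,30],[0,0,0,0,0,0,30]]')|grep -E 'pos|force'
```

```text
tool_pos: [0.5373, 0.4058, 0.0417]
force: [-1.2, -0.6, -0.6]
tool_pos: [0.5373, 0.4058, 0.0417]
force: [-2.2, -2.4, 4.3]
```

It's home: the descent stopped at 0.0417 with the force reversed. Release, rise and check.

```bash
python3 -m creep '[[0,0,0,0,0,0,50],[0,0,0,0,0,0,70],[0,0,0,0,0,0,85],[0,0,0,0,0,0,85],[0,0,0,0,0,0,85],[0,0,0,0,0,0,85],[0,0,0,0,-20,0,85],[0,0,0,0,-35,0,85],[0,0,0,0,-40,0,85],[0,0,0,0,-40,0,85]]'|grep -E 'pos|force|wid';  python3 -m creep '[[0,0,0,0,-20,0,0],[0,0,0,0,0,-30,0],[0,0,0,0,0,0,0],[0,0,0,0,0,0,0],[0,0,0,0,0,0,0]]'; python3 - <<'E'
from h import *
st=env.read_state();s=env.snapshot('wrist')
u,v=proj(s,[.5375,.4055,.087],st).round().astype(int);print(u,v)
v=max(v,60)
save('w5',cv2.resize(s['color'][v-60:v+60,u-80:u+80],None,fx=5,fy=5,interpolation=3))
E
```

```text
tool_pos: [0.5364, 0.4053, 0.1761]
force: [0.4, 0.2, 0.1]
gripper_width: 0.0849
clock: 16.92
tool_pos: [0.5361, 0.3756, 0.1953]
orientation: [-1.57, 0.02, -0.018]
force: [0.2, 0.2, 0.9]
gripper_width: 0.025
321 168
```

View pics/w5.png

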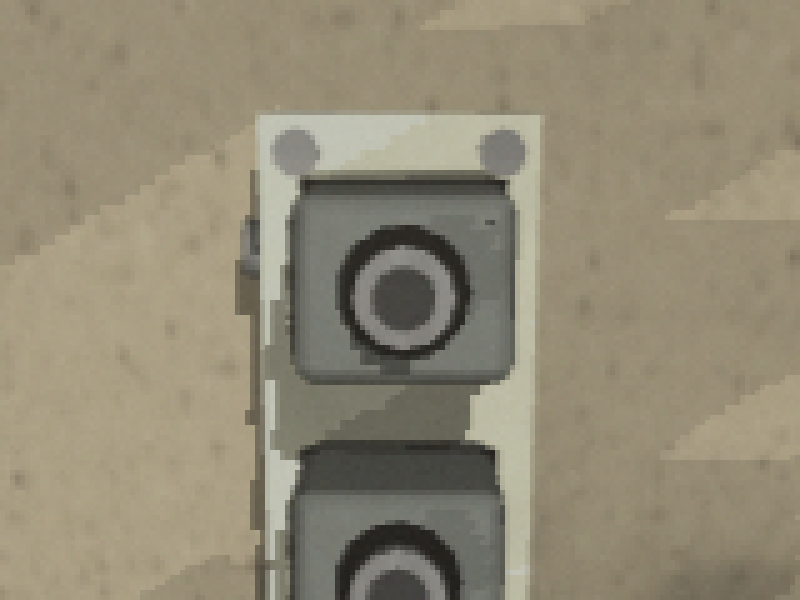

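The unit sits square and in line with its neighbour, resting on the deck, with its key at crop (403,298), within 1 mm of the predicted (.5375,.4055). Now the proving press.

```bash
python3 -m creep '[[0,0,0,1,0,30,0],[0,0,0,0,35,0,0],[0,0,0,0,35,0,0],[0,0,0,0,25,0,0],[0,0,0,0,8,0,0],[0,0,0,0,0,0,0],[0,0,0,0,0,0,0]]'; python3 - <<'E'
from h import *
goal([.5375,.4057,.087],-1.4)
E
```

```text
clock: 17.55
tool_pos: [0.5384, 0.4063, 0.093]
orientation: [-1.57, 0.018, -0.018]
force: [0.3, -0.0, 0.0]
gripper_width: 0.0001
turn [-0.02  0.07  0.  ] shift [-0.9  6.  -0.6] yaw -1.4
```

```bash
(python3 -m creep '[[0,0,0,-0.5,4.5,0,0],[0,0,0,0,0,0,0]]'; python3 -m creep '[[0,0,0,0,1.3,0,0],[0,0,0,0,0,0,0]]' ; python3 -m creep '[[0,0,0,0,1,0,0],[0,0,0,0,0,0,0]]';python3 -m creep '[[0,0,0,0,1,0,0],[0,0,0,0,0,0,0]]';python3 -m creep '[[0,0,0,0,0.8,0,0],[0,0,0,0,0,0,0]]';python3 -m creep '[[0,0,0,0,0.7,0,0],[0,0,0,0,0,0,0]]' ) |grep -E 'pos|force'
```

```text
tool_pos: [0.5389, 0.4065, 0.0903]
force: [-0.8, -0.4, -0.0]
tool_pos: [0.5383, 0.406, 0.0883]
force: [0.1, 0.4, 0.5]
tool_pos: [0.5382, 0.406, 0.0867]
force: [0.4, 0.1, 1.6]
tool_pos: [0.5382, 0.406, 0.0858]
force: [0.4, 1.0, 2.4]
tool_pos: [0.5381, 0.406, 0.0847]
force: [-0.3, 1.1, 2.4]
tool_pos: [0.5381, 0.406, 0.0838]
force: [1.2, -0.1, 2.2]
```

```bash
(python3 -m creep '[[0,0,0,0,0.5,0,0],[0,0,0,0,0,0,0]]'; python3 -m creep '[[0,0,0,0,0.4,0,0],[0,0,0,0,0,0,0]]') |grep -E 'pos|force'; python3 -m creep '[[0,0,0,0,-10,0,0],[0,0,0,0,-30,0,0],[0,0,0,0,-35,0,0],[0,0,0,0,-35,0,0],[0,0,0,0,0,-30,0],[0,0,0,0,0,-20,0],[0,0,0,0,0,0,0],[0,0,0,0,0,0,0]]';python3 - <<'E'
from h import *
st=env.read_state();s=env.snapshot('wrist');b=env.snapshot('top')['color'][165:225,185:465];a=env.snapshot('scene')['color'][130:270,170:430]
u,v=proj(s,[.5375,.4055,.087],st).round().astype(int);print(u,v);v=max(v,60)
save('end',np.vstack([cv2.resize(b,(784,168),interpolation=3),cv2.resize(a,(784,422),interpolation=3)]))
E
```

```text
tool_pos: [0.538, 0.4059, 0.0831]
force: [1.1, -0.4, 2.3]
tool_pos: [0.538, 0.4059, 0.0828]
force: [1.6, 0.2, 2.2]
clock: 19.55
tool_pos: [0.5357, 0.3548, 0.1925]
orientation: [-1.571, 0.021, -0.018]
force: [1.0, 0.1, -0.8]
gripper_width: -0.0001
321 144
```

View pics/end.png

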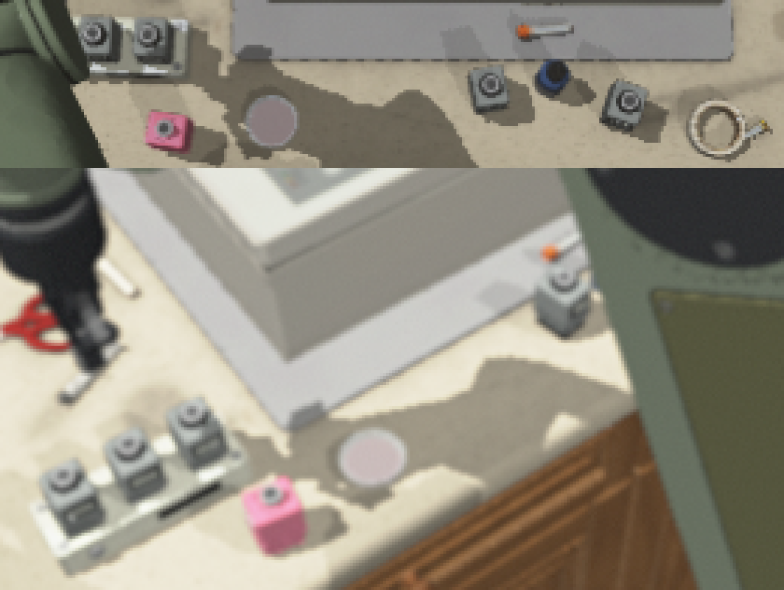

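The last picture shows the three counter units level and in line at (70,490), (133,462) and (195,430), windows to the front. The other spares, the dish and the bottle are where they were, and the arm is clear.

```bash
python3 -c "
from bench import env
env.close_job()"
```

```text
the job is handed in; nothing more can be done
```

The light-clicking spare, the leftmost one next to the petri dish (A in my labels), is seated in the empty well. It was proved there with a second click, and the job is handed in.

- **Finding it:** I pressed all three keys through their click. The right-hand spare (C) peaked at about 6–7 N and the middle one (B, by the bottle) at about 9 N. A peaked at about 3.5 N and then dropped to about 2 N.
- **Seating:** I lowered A until the force reversed, with the tool at z = 0.0417 m against 0.0416 m expected for fully home. Afterwards it looked square, level with its neighbours and window to the front.
- **Proof press:** The key went down about 4 mm at no more than about 2.5 N, and the arm then lifted clear. I did not measure the key springing back, but it looks level with its neighbours' keys in the last pictures.
- **Everything else:** In the last top and scene pictures the other two spares, the bottle, dish, pink unit and tape look unmoved. The job took about 20 s of the 72 s allowed.

**Two disagreements:**
- Placing the well from the fixed neighbours in the top view put it about 2.7 mm further along y than the wrist view. I used the wrist view and it fitted.
- At the grasp the tool stopped about 4 mm off the commanded position in x and z. I used the measured pose from there on.

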